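# Stop the shaker and take the sample off

## Task

The shaking run is over: turn the shaker's black speed knob anticlockwise all the way to its off stop, letting go and taking it again as often as needed, and only then lift the clear jar with the blue cap off the platform and stand it gently, upright, well onto the round cork mat. Leave the knob off, and leave the amber jar on the platform, the reagent bottle and the white beaker where they stand.

Things in the scene. Friction and masses are not known exactly. Their poses are not given: they have to be found in the camera images.
- shaker: white orbital shaker, fixed to the bench, 320 x 220 mm. Origin: centre of its underside on the bench; its own -x side is the front console (top 55 mm above the bench) with a small green display and the speed knob; the +x part carries the jar platform.
- speed_knob (a joint): angle of the speed knob in rad: 0 is off, the fully anticlockwise end stop; grows clockwise as seen from above, up to 4.7. It starts between about 2.4 and 3.8 and turns stiffly (about 0.05 N m) with no detents.
- speed_knob_grip (a point): on the black knob's upright axis, at grip height, 92 mm above the bench. Round skirt 48 mm across; on it a grip bar 46 mm long, 14 mm wide, 67 to 99 mm above the bench. Site x runs along the bar; the white line on its top is on the -x half and at off points to the red tick at the console's front edge. Other ticks are white. In the shaker's frame: x -108, y -45 mm.
- platform (a point): centre of the top of the platform, 75 mm above the bench; black mat 190 x 220 mm, rim 8 mm high. The two jars stand 52 mm either side of it along the shaker's y, either way round.
- blue_jar: closed clear glass jar with a paper label and a blue cap, the one to move: body 56 mm across and 66 mm high, cap 49 mm across, 84 mm high in all, 0.14 to 0.28 kg. Origin: centre of its underside; z up.
- amber_jar: bystander on the platform: same size of jar, brown glass with a white cap. Origin: centre of its underside.
- cork_mat: round cork mat, 90 mm across, 5 mm thick, fixed on the bench to the left or right of the shaker. Origin: centre of its underside.
- blue_pad: square blue pad 90 x 90 x 5 mm, fixed on the bench on the other side of the shaker; not to be used. Origin: centre of its underside.
- reagent_bottle: bystander: tall amber bottle with a red cap, 68 mm across, 140 mm high. Origin: centre of its underside.
- beaker: bystander: white beaker, 72 mm across, 90 mm high. Origin: centre of its underside.

How it is judged:
By the outcome, as a careful person would: the job done as asked, in the order asked, and still so for the second after the job is handed in, with the robot touching nothing.
It also fails if it takes over 72 s, if anything falls off the work surface, if the arm or the gripper's body presses on something with over 40 N, if the wrist force passes 120 N, or if a joint passes its speed limit or range.

## Robot

A 7-joint arm with a two-finger parallel gripper is mounted at the origin on the work surface. World frame = base frame: x ahead of the robot, y to its left, z up, the work surface at z = 0. Lengths are in m, angles in rad, forces in N, time in s.
With the tool pointing down it reaches from about 0.425 to 0.925 m from the base axis. Payload 6.8 kg.
Tool frame: the origin (TCP) lies midway between the tips of the shut fingers; the grasp point (between the pads) lies 19 mm behind it; z points along the fingers, y is the line along which they close (so a half turn about z gives the same grasp; the last joint's range is limited). The gripper opens to 85 mm and grips with 20 to 120 N. Pads are 22 mm wide; open, the fingers measure 114 mm over their backs; the gripper's body (76 mm by 85 mm) begins 54 mm behind the grasp point. The pads swing forward as they close: fully open they stand 13 mm farther back than shut.
Start: joints at [-1.343, 0.477, 0.022, 1.555, -0.011, 1.109, -0.083], TCP at [0.222, 0.637, 0.231] pointing down, gripper open.
Joint ranges: [-2.96, 2.96], [-0.34, 2.1], [-1.41, 1.46], [0.24, 2.44], [-1.37, 4.51], [0.17, 1.92], [-2.96, 2.96]. Speed limits (rad/s): [2.39, 2.39, 3.14, 3.14, 3.14, 3.14, 3.14].

## Interface

Orientations are given as [roll, pitch, yaw] about the fixed x, y, z axes, in that order (R = Rz(yaw) Ry(pitch) Rx(roll)).
In Python, from bench import manip gives the robot as it stands. The module is installed in compiled form; this text tells all that it offers. Calls block until the motion is done:
- manip.move_ptp(position, orientation): joint-space move of the TCP to a pose.
- manip.move_l(position, frame=None, vel=0.15, force_limit=None): straight line of the TCP; frame=None keeps the orientation; vel is the mean speed in m/s. With force_limit (N) it stops when the force on the tool has changed by that much, and returns True; else False.
- manip.move_joints(angles): joint-space move.
- manip.grip(opening): finger opening in m; the grip force is fixed at half the most; returns when the fingers have stopped.
- manip.dwell(seconds).
- manip.solve_ik(position, orientation): joint angles nearest the present ones, or None.
- manip.read_state(): the state.
- manip.get_image(name): name is "side" or "top" or "wrist"; returns the picture (480x640x3 uint8, red, green, blue); there is no depth.
- manip.camera_info(name): a dict with "mtx" (3x3 intrinsics, pixels), "position" and "orientation" of the camera in the world. Camera axes: x right, y down, z forward; pixel columns grow to the right and rows downward; lengths in m; the calibration is good to about 2 mm. A picture is of the moment at which its call begins: read the wrist's pose just before it. camera_info takes no time and is no camera call; for the wrist camera it gives the pose at the moment of the call.
A pose or a line that the arm cannot do raises manip.IKError and nothing moves.
- manip.finish_job(): hands the job in; it is judged then, once.
Trained networks look in the newest picture that a camera, given by its name, has taken for a name from the list of things; names that differ only in an ending like _2 or _b are one class to them, and where a whole thing is asked for, a point or a joint stands for the part that bears it (a point fixed in the world has none). Each returns a list of dicts, best first, with "score" (0 to 1); they miss things now and then, are a little off and sometimes report something else, mostly with a low value. They report only what shows in the picture. A call takes as long as a camera call.
- manip.recognise(camera, name): "bbox" ([left, top, right, bottom] in pixels, round what is visible of it).
- manip.masks_of(camera, name): "pixels" (480x640 bool, what is visible of it) and "bbox" ([left, top, right, bottom] in pixels, round what is visible of it).
- manip.place_of(camera, name): "position" ([row, column] in pixels: a listed point, or the origin of a listed thing).
The state is a dict: "time": time; "joint_positions": joint angles; "dq": joint speeds; "joint_efforts": joint torques, N m; "position": TCP position; "eef_rot": TCP orientation; "contact_force": force on the tool from outside, world axes, zero at the start; "wrist_torque": the same for the moment, N m; "gripper_width": finger opening in m; "finger_force": force on a finger pad.
Only numpy, scipy, OpenCV 4.12 (cv2) and the standard library are available. Lean on these libraries where they do the work, as an engineer would, in place of code of your own. Each camera call takes 0.05 s, during which the arm holds its last target. There are 200 camera calls.

## Working session

There is one attempt and no reset: what is moved stays moved. The work goes in short steps, each a Python script; the robot and the scene stay as the last script left them, time stands still between calls to the robot, and variables do not carry over. Pictures are saved under pics/ and viewed, at most 10 in all, crops included, and the job is handed in when it is done.

```bash
mkdir -p pics; cat > h.py <<'E'
import numpy as np, cv2
from scipy.spatial.transform import Rotation as R
from bench import manip as m
def cam(n):
    c=m.camera_info(n); o=np.array(c["orientation"],float)
    Rm=o if o.shape==(3,3) else R.from_euler('xyz',o).as_matrix()
    return np.array(c["mtx"]),np.array(c["position"]),Rm
def ray(c,rc):
    K,p,Rm=c; d=Rm@np.linalg.solve(K,[rc[1],rc[0],1]); return p,d/np.linalg.norm(d)
def atz(c,rc,z):
    p,d=ray(c,rc); return p+d*(z-p[2])/d[2]
def tri(rs):
    A=sum(np.eye(3)-np.outer(d,d) for p,d in rs); b=sum((np.eye(3)-np.outer(d,d))@p for p,d in rs)
    return np.linalg.solve(A,b)
def proj(c,X):
    K,p,Rm=c; q=K@(Rm.T@(np.array(X)-p)); return q[1]/q[2],q[0]/q[2]
def shot(n,f=None):
    c=cam(n); im=m.get_image(n)
    if f: cv2.imwrite('pics/'+f,cv2.cvtColor(im,cv2.COLOR_RGB2BGR))
    return c,im
E
python3 - <<'E'
from h import *
np.set_printoptions(precision=4,suppress=True)
print(m.read_state()); print(m.camera_info("top"))
cs={}
for n in("side","top"):
    cs[n],_=shot(n,n+'0.png')
for k in["shaker","speed_knob_grip","platform","blue_jar","amber_jar","cork_mat","blue_pad","reagent_bottle","beaker"]:
    rs=[]
    for n in cs:
        r=m.place_of(n,k); print(k,n,[(np.round(q["position"],1),round(q["score"],2)) for q in r[:2]])
        if r: rs.append(ray(cs[n],r[0]["position"]))
    if len(rs)==2: 
        X=tri(rs); print('   tri',X,'res',[np.round(np.linalg.norm(np.cross(X-p,d)),4) for p,d in rs])
E
```

```text
{'time': 0.0, 'joint_positions': array([-1.3431,  0.4778,  0.0223,  1.5565, -0.0115,  1.1093, -0.0831]), 'dq': array([-0.0014, -0.0016,  0.0021, -0.0005, -0.0005,  0.002 ,  0.0023]), 'joint_efforts': array([  0.0002, -59.6449,   1.6083, -28.1193,   0.0125,   0.0096,
         0.    ]), 'position': array([0.2222, 0.6367, 0.2303]), 'eef_rot': array([-3.1397,  0.0002,  2.8059]), 'contact_force': array([-0.2851,  0.3242,  0.7243]), 'wrist_torque': array([ 0.0678,  0.0038, -0.0248]), 'finger_force': 0.0, 'gripper_width': 0.08547848644776174}
{'mtx': array([[542.7593,   0.    , 322.9907],
       [  0.    , 542.7593, 233.4985],
       [  0.    ,   0.    ,   1.    ]]), 'position': array([0.4879, 0.0139, 1.2096]), 'orientation': array([-3.0459, -0.0169, -1.5543])}
shaker side [(array([263.4, 317.4]), 0.88)]
shaker top [(array([236.8, 321. ]), 0.73)]
   tri [ 0.5941 -0.0006 -0.0018] res [np.float64(0.003), np.float64(0.003)]
speed_knob_grip side [(array([240.2, 367.6]), 0.93)]
speed_knob_grip top [(array([291.2, 328.3]), 0.7)]
   tri [ 0.4781 -0.0159  0.091 ] res [np.float64(0.001), np.float64(
[... 527 characters left out ...]
float64(0.0009)]
cork_mat side [(array([403. , 323.8]), 0.69)]
cork_mat top [(array([268.3, 175.1]), 0.92)]
   tri [ 0.5169  0.3214 -0.0003] res [np.float64(0.0042), np.float64(0.0042)]
blue_pad side [(array([175.6, 378.2]), 0.76)]
blue_pad top [(array([285.4, 469.8]), 0.82)]
   tri [ 0.4912 -0.3397 -0.0201] res [np.float64(0.0031), np.float64(0.0031)]
reagent_bottle side [(array([174. , 294.4]), 0.57)]
reagent_bottle top [(array([189.6, 445.2]), 0.89)]
   tri [ 0.7096 -0.2775  0.0081] res [np.float64(0.0018), np.float64(0.0018)]
beaker side [(array([376.2, 238.7]), 0.84)]
beaker top [(array([193.1, 189.4]), 0.83)]
   tri [ 0.6907  0.2979 -0.0041] res [np.float64(0.0002), np.float64(0.0002)]
```

View pics/top0.png

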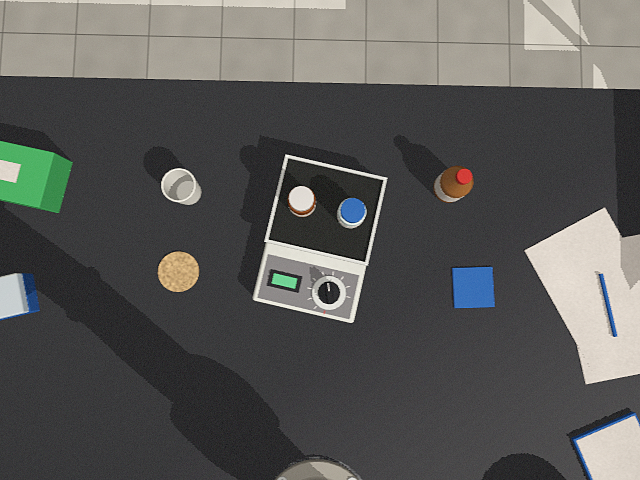

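View pics/side0.png

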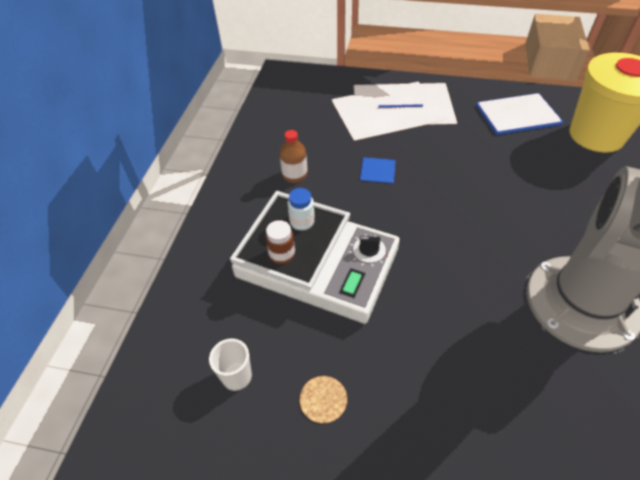

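```bash
python3 - <<'E'
from h import *
np.set_printoptions(precision=4,suppress=True)
for y in np.arange(-3,3.2,.5):
    q=m.solve_ik([.478,-.016,.30],[np.pi,0,y]); print(round(y,2),q)
m.move_ptp([.50,-.02,.32],[np.pi,0,0.0]) 
s=m.read_state(); print(s["time"],s["joint_positions"],m.camera_info("wrist"))
cs=[];ps={}
for i,p in enumerate([None,[.56,-.02,.32]]):
    if p: m.move_l(p)
    c,_=shot("wrist",f"w{i}.png")
    for k in["speed_knob_grip","blue_jar","platform","amber_jar"]:
        r=m.place_of("wrist",k)
        if r: print(i,k,np.round(r[0]["position"],1),r[0]["score"]); ps.setdefault(k,[]).append(ray(c,r[0]["position"]))
for k in ps:
    if len(ps[k])>1:print(k,tri(ps[k]))
print(m.read_state()["time"])
E
```

```text
-3.0 [-0.668   0.0714  0.6131  1.954  -0.0454  1.1296  1.6757]
-2.5 [-0.6144  0.0713  0.5549  1.9514 -0.0415  1.1299  2.1695]
-2.0 [-0.5384  0.0718  0.4727  1.9476 -0.0361  1.1303  2.6611]
-1.5 [-1.2671  0.1688  1.3395  1.9735 -0.1813  1.1354 -2.9245]
-1.0 [-1.2671  0.1688  1.3395  1.9735 -0.1813  1.1354 -2.4245]
-0.5 [-1.2671  0.1688  1.3395  1.9735 -0.1813  1.1354 -1.9245]
0.0 [-0.9343  0.0792  0.9078  1.9649 -0.069   1.1288 -1.5693]
0.5 [-0.9143  0.0779  0.8851  1.9642 -0.0667  1.1288 -1.0729]
1.0 [-0.8519  0.075   0.8152  1.9619 -0.0603  1.129  -0.583 ]
1.5 [-0.804   0.0734  0.7621  1.96   -0.056   1.1291 -0.0901]
2.0 [-0.7579  0.0724  0.7113  1.958  -0.0522  1.1293  0.4037]
2.5 [-0.7126  0.0717  0.6617  1.956  -0.0487  1.1294  0.8979]
3.0 [-0.6861  0.0715  0.6328  1.9548 -0.0467  1.1295  1.3946]
3.55 [-0.9309  0.1246  0.9456  1.8926 -0.1091  1.1781 -1.5157] {'mtx': array([[345.8936,   0.    , 322.1607],
       [  0.    , 345.8936, 236.7651],
       [  0.    ,   0.    ,   1.    ]]), 'position': array([ 0.5713, -0.0185,  0.4626]), 'orientation': array([ 2.8592, -0.0005, -1.5685])}
0 speed_knob_grip [229.6 320.3] 0.93
0 blue_jar [ 75.  362.3] 0.64
0 platform [ 55.7 313.2] 0.73
0 amber_jar [ 45.7 261.8] 0.88
1 speed_knob_grip [221.7  76.8] 0.34
1 blue_jar [132.3 359. ] 0.76
1 platform [119.8 309.6] 0.67
1 amber_jar [106.8 266.9] 0.62
speed_knob_grip [ 0.603  -0.0195  0.47  ]
blue_jar [ 0.6346 -0.0617  0.0587]
platform [ 0.6463 -0.0089  0.0926]
amber_jar [0.6606 0.041  0.067 ]
4.6
```

```bash
python3 - <<'E'
import cv2
i=cv2.imread('pics/w0.png'); cv2.imwrite('pics/w0c.png',cv2.resize(i[150:330,220:420],None,fx=3,fy=3,interpolation=cv2.INTER_CUBIC))
E
```

```text
(no output)
```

View pics/w0.png

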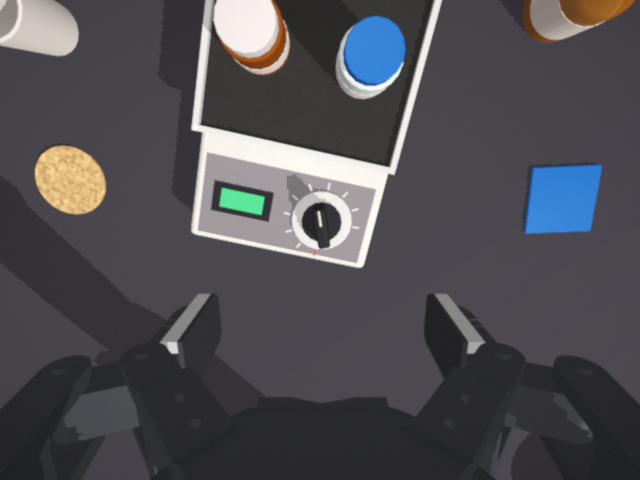

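View pics/w0c.png

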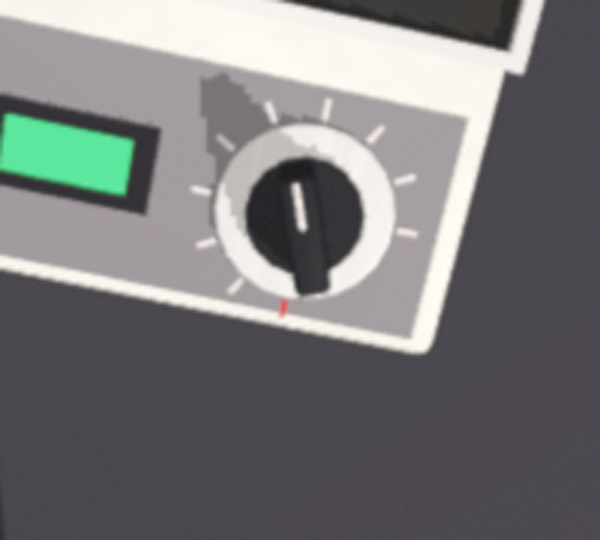

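```bash
python3 - <<'E'
from h import *
np.set_printoptions(precision=4,suppress=True)
o=np.array([2.8592,-.0005,-1.5685]);c=(np.array([[345.8936,0,322.1607],[0,345.8936,236.7651],[0,0,1]]),np.array([.5713,-.0185,.4626]),R.from_euler('xyz',o).as_matrix())
a=lambda x,y,z:atz(c,(150+y/3,220+x/3),z)
w0,w1=a(295,183,.099),a(303,230,.099); red=a(283,308,.055); fl=a(425,350,.055)
fl2=atz(c,(233,193),.055)
k=atz(c,(229.6,320.3),.092)
ks=a(305,211,.067)
print(w0,w1,red,fl,k,ks)
an=lambda v:np.arctan2(v[1],v[0])
print('line',an(w0-w1),'off',an(red-k),an(red-ks),'front edge dir',an(fl2-fl))
print(atz(c,(75,362.3),.075), proj(c,[.478,-.016,.092]))
E
```

```text
[ 0.4945 -0.0148  0.099 ] [ 0.4772 -0.0176  0.099 ] [ 0.4324 -0.0093  0.055 ] [ 0.414  -0.0688  0.055 ] [ 0.472  -0.0168  0.092 ] [ 0.4766 -0.0183  0.067 ]
line 0.16476829378858524 off 2.953000733802833 2.939671990598247 front edge dir 1.3642550451469377
[ 0.632  -0.0598  0.075 ] (np.float64(224.38435711658764), np.float64(319.53464859759214))
```

```bash
python3 - <<'E'
from h import *
np.set_printoptions(precision=4,suppress=True)
rs=[]
for i,p in enumerate([[.470,-.03,.20],[.490,.0,.22]]):
    m.move_ptp(p,[np.pi,0,.165])
    c,_=shot("wrist",f"k{i}.png")
    r=m.place_of("wrist","speed_knob_grip"); print([(q["position"],q["score"]) for q in r[:2]])
    if r: rs.append(ray(c,r[0]["position"])); print(atz(c,r[0]["position"],.092))
    print(c[1].round(4), R.from_matrix(c[2]).as_euler('xyz').round(4))
X=tri(rs);print(X, m.read_state()["time"])
E
```

```text
[([227.8, 306.6], 0.98)]
[ 0.475  -0.0171  0.092 ]
[ 0.5414 -0.0179  0.3442] [ 2.862  -0.0003 -1.4058]
[([253.0, 339.8], 0.83)]
[ 0.4744 -0.0164  0.092 ]
[0.5625 0.0138 0.3648] [ 2.8636 -0.0011 -1.4023]
[ 0.4737 -0.0169  0.0884] 5.7333
```

View pics/k0.png

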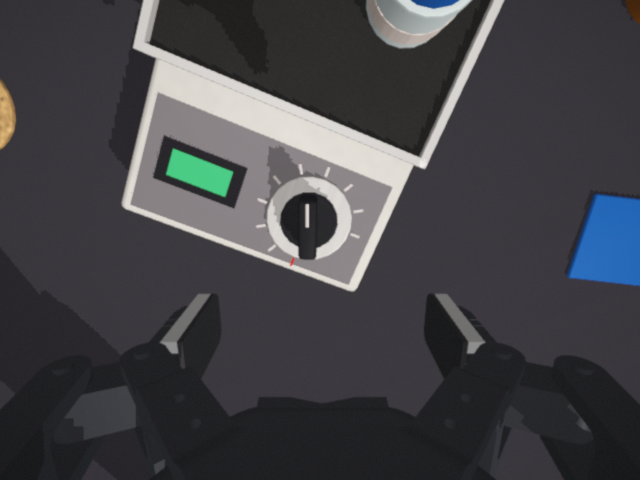

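```bash
python3 - <<'E'
from h import *
np.set_printoptions(precision=3,suppress=True)
m.move_ptp([.475,-.017,.13],[np.pi,0,.165])
print('hit',m.move_l([.475,-.017,.072],vel=.06,force_limit=8)); s=m.read_state(); print(s["position"],s["contact_force"],s["joint_positions"])
m.grip(.0); s=m.read_state(); print(s["gripper_width"],s["finger_force"],s["contact_force"],s["wrist_torque"],s["time"])
q=np.array(s["joint_positions"]);q0=q.copy()
for d in [.1,.7,1.4,2.0,2.5]+list(np.arange(2.56,3.0,.04)):
    q[6]=q0[6]+d
    m.move_joints(q); s=m.read_state()
    print(round(d,2),round(s["joint_positions"][6]-q0[6],3),s["eef_rot"][2].round(3),s["contact_force"],s["wrist_torque"],round(s["gripper_width"],4),round(s["time"],2))
    f=s["contact_force"]
    if abs(s["wrist_torque"][2])>.35 or np.linalg.norm(f)>35: print('stop');break
E
```

```text
hit False
[ 0.475 -0.017  0.072] [-0.252  0.735  0.259] [-0.649  0.475  0.693  2.188 -0.511  0.64  -0.997]
0.012908338958462795 59.2087984085083 [-0.291 -2.108  4.19 ] [-0.408  0.17   0.053] 7.9583
0.1 0.097 0.262 [-0.839 -0.776  1.574] [0.046 0.152 0.024] 0.0129 8.21
0.7 0.698 0.863 [-3.1    0.9    4.995] [0.28  0.482 0.063] 0.013 8.83
1.4 1.398 1.563 [-5.396  2.165  9.151] [0.446 1.053 0.012] 0.0132 9.54
2.0 1.998 2.163 [-6.387  2.515 12.258] [0.285 1.464 0.036] 0.0133 10.17
2.5 2.498 2.662 [-7.012 -0.127 13.691] [-0.025  1.68   0.05 ] 0.0131 10.72
2.56 2.558 2.723 [-7.552  0.717 13.071] [-0.041  1.601  0.055] 0.0133 10.97
2.6 2.598 2.762 [-7.805 -0.756 13.167] [-0.133  1.65  -0.04 ] 0.0128 11.22
2.64 2.638 2.802 [-7.177 -0.134 12.847] [-0.112  1.735  0.072] 0.013 11.47
2.68 2.678 2.842 [-7.896 -0.044 13.503] [-0.116  1.694 -0.001] 0.0133 11.72
2.72 2.718 2.882 [-8.899  0.492 13.376] [-0.148  1.674 -0.   ] 0.013 11.97
2.76 2.758 2.922 [-8.696  0.218 14.018] [-0.202  1.723  0.077] 0.0129 12.22
2.8 2.796 2.958 [-7.82   1.281 13.344] [ 0.002  1.581 -1.176] 0.013 12.47
stop
```

```bash
python3 - <<'E'
from h import *
np.set_printoptions(precision=4,suppress=True)
m.grip(.085); m.dwell(.2)
m.move_l([.475,-.017,.20],vel=.12)
for y in(-1.78,1.36):
    print(y,m.solve_ik([.635,-.06,.2],[np.pi,0,y]),m.solve_ik([.517,.321,.2],[np.pi,0,y]))
rs={}
def look(p,y,names,f=None):
    m.move_ptp(p,[np.pi,0,y]); c,_=shot("wrist",f)
    for k in names:
        r=m.place_of("wrist",k)
        if r: print(k,np.round(r[0]["position"],1),round(r[0]["score"],2)); rs.setdefault(k,[]).append((c,r[0]["position"]))
look([.50,-.02,.26],0.,["speed_knob_grip","blue_jar"],"off.png")
look([.60,-.09,.28],1.36,["blue_jar","amber_jar"])
look([.65,-.05,.28],1.36,["blue_jar","amber_jar"],"jar.png")
z={"blue_jar":.075,"amber_jar":.075,"speed_knob_grip":.092}
for k in rs:
    print(k,[atz(c,p,z[k]) for c,p in rs[k]], tri([ray(c,p) for c,p in rs[k]]) if len(rs[k])>1 else '')
print(m.read_state()["time"],m.read_state()["joint_positions"])
i=cv2.imread('pics/off.png');j=cv2.imread('pics/jar.png'); cv2.imwrite('pics/both.png',cv2.resize(np.hstack([i[80:400,160:480],j[80:400,160:560]]),None,fx=1.1,fy=1.1))
E
```

```text
-1.78 [ 0.1305  0.4529 -0.1815  1.6708  0.0925  1.0263  2.8513] [-1.0108  0.4266  0.4683  1.7778 -0.2253  0.9903  2.4781]
1.36 [-0.7379  0.7402  1.1645  1.7297 -0.7339  1.181   0.4247] [-1.4094  0.6548  1.1219  1.8008 -0.6565  1.1172 -0.2696]
speed_knob_grip [247.5 318.7] 0.92
blue_jar [ 58.2 366.5] 0.67
blue_jar [175.6 349.6] 0.59
amber_jar [ 55.2 359.5] 0.8
blue_jar [225.9 310. ] 0.76
amber_jar [111.9 315.1] 0.68
speed_knob_grip [array([ 0.4703, -0.0166,  0.092 ])] 
blue_jar [array([ 0.6354, -0.0578,  0.075 ]), array([ 0.6337, -0.0627,  0.075 ]), array([ 0.6348, -0.063 ,  0.075 ])] [ 0.6343 -0.0601  0.0817]
amber_jar [array([0.6629, 0.0418, 0.075 ]), array([0.6635, 0.0446, 0.075 ])] [0.664  0.0447 0.0629]
18.9417 [-0.5276  0.4766  0.7353  1.5955 -0.3358  1.2005  0.0627]
```

View pics/both.png

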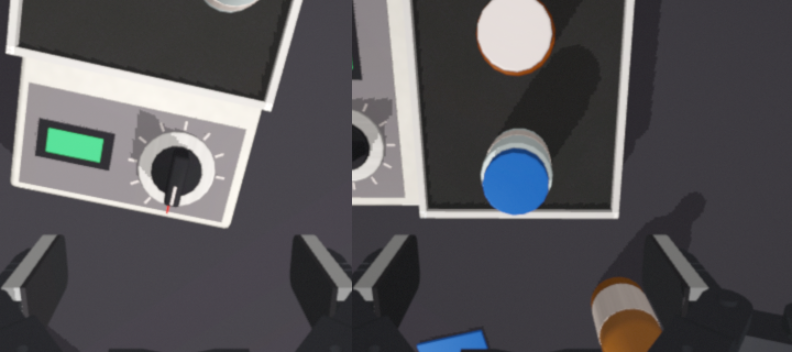

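```bash
python3 - <<'E'
from h import *
np.set_printoptions(precision=4,suppress=True)
c=cam("wrist"); cap=atz(c,(245.5,310),.159); print('cap',cap)
x,y=(cap[:2]+[.6345,-.0610])/2 ; print(x,y)
assert np.hypot(*(cap[:2]-[.6345,-.061]))<.01
o=[np.pi,0,1.36]
m.move_ptp([x,y,.20],o)
print('hit',m.move_l([x,y,.098],vel=.08,force_limit=6)); s=m.read_state(); print(s["position"],s["contact_force"])
m.grip(0.); s=m.read_state(); print(s["gripper_width"],s["finger_force"],s["contact_force"],s["position"])
m.move_l([x,y,.118],vel=.05); m.move_l([x,y,.26],vel=.12)
s=m.read_state(); print(s["gripper_width"],s["finger_force"],s["contact_force"],s["time"])
c=cam("side");print(c[1])
rs=[]
for n in("side","top"):
    cc,_=shot(n,n+'1.png')
    for k in("cork_mat","blue_jar"):
        r=m.place_of(n,k); print(n,k,r and (r[0]["position"],r[0]["score"], atz(cc,r[0]["position"],.0)))
E
```

```text
cap [ 0.6374 -0.0616  0.159 ]
0.6359377745877355 -0.06132363873345825
hit False
[ 0.6363 -0.0614  0.0986] [ 0.0307 -0.1518  0.2424]
0.05464241487866245 63.199013471603394 [ 0.2219 -0.2521  5.6309] [ 0.6364 -0.0614  0.0987]
0.05507498951569398 63.41282844543457 [ 0.5253 -0.7571 -1.7178] 23.0583
[0.4299 0.6405 0.9036]
side cork_mat ([399.5, 322.4], 0.74, array([0.5167, 0.315 , 0.    ]))
side blue_jar ([170.5, 301.2], 0.7, array([ 0.6986, -0.3027,  0.    ]))
top cork_mat ([208.3, 324.1], 0.72, array([ 0.6614, -0.0061,  0.    ]))
top blue_jar []
```

```bash
python3 - <<'E'
from h import *
for n in("side","top"):
    h=cv2.cvtColor(cv2.imread(f'pics/{n}0.png'),cv2.COLOR_BGR2HSV)
    k=cv2.inRange(h,(8,60,120),(25,200,255)); k=cv2.morphologyEx(k,cv2.MORPH_CLOSE,np.ones((5,5)))
    N,l,st,ce=cv2.connectedComponentsWithStats(k)
    for i in range(1,N):
        if 600<st[i,4]<4000: print(n,st[i],ce[i],atz(cam(n),ce[i][::-1],.005))
E
```

```text
side [ 299  375   49   49 1829] [323.04209951 399.00656096] [0.51519079 0.31566436 0.005     ]
top [ 158  251   41   41 1324] [177.99244713 271.26435045] [0.51450057 0.31391724 0.005     ]
```

```bash
python3 - <<'E'
from h import *
np.set_printoptions(precision=4,suppress=True)
x,y=.515,.315
m.move_l([x,y,.26],vel=.2)
m.move_l([x,y,.045],vel=.12); m.dwell(.3); s=m.read_state(); print(s["position"],s["eef_rot"],s["contact_force"])
print('hit',m.move_l([x,y,.025],vel=.015,force_limit=3)); s=m.read_state(); print(s["position"],s["contact_force"],s["time"])
E
```

```text
[0.5151 0.3151 0.0452] [ 3.1415 -0.0003  1.36  ] [-0.3807 -0.321  -1.0757]
hit True
[0.5149 0.3149 0.0286] [-1.214  -1.0681  4.3701] 28.725
```

Contact came exactly at the expected height (28.6 mm), so I release, retreat and check.

```bash
python3 - <<'E'
from h import *
np.set_printoptions(precision=4,suppress=True)
m.grip(.085); m.dwell(.3)
p=m.read_state()["position"]
m.move_l([p[0],p[1],.20],vel=.1); m.move_l([.43,.30,.30],vel=.2)
m.dwell(.3)
c,im=shot("top","top2.png"); c2,im2=shot("side","side2.png")
print(m.read_state()["time"])
a=cv2.imread('pics/top2.png')[130:340,130:480];b=cv2.imread('pics/side2.png')[150:450,190:440]
cv2.imwrite('pics/fin.png',np.hstack([cv2.resize(a,(480,288)),cv2.resize(b,(240,288))]))
E
```

```text
32.5167
```

View pics/fin.png

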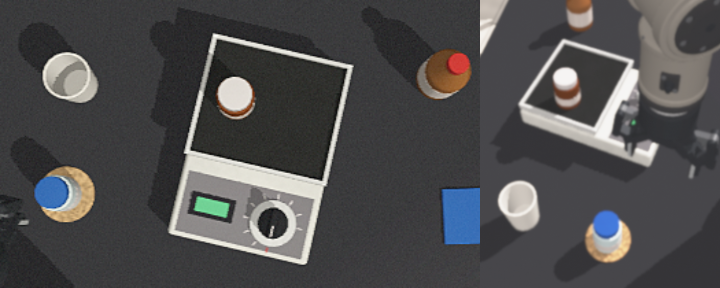

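```bash
python3 - <<'E'
from h import *
m.move_ptp([.47,-.02,.25],[np.pi,0,0.]) 
c,im=shot("wrist","k9.png")
kr,kc=proj(c,[.4735,-.0175,.099])
r0,c0=int(kr)-45,int(kc)-45; 
g=im[r0:r0+90,c0:c0+90]
cv2.imwrite('pics/k9c.png',cv2.resize(g[:,:,::-1],None,fx=6,fy=6,interpolation=cv2.INTER_CUBIC))
print(r0,c0,m.read_state()["time"])
print(c[1],R.from_matrix(c[2]).as_euler('xyz'))
E
```

```text
172 276 33.8083
[ 0.541526   -0.01808314  0.39288552] [ 2.85967241e+00 -8.77231155e-06 -1.56713094e+00]
```

View pics/k9c.png

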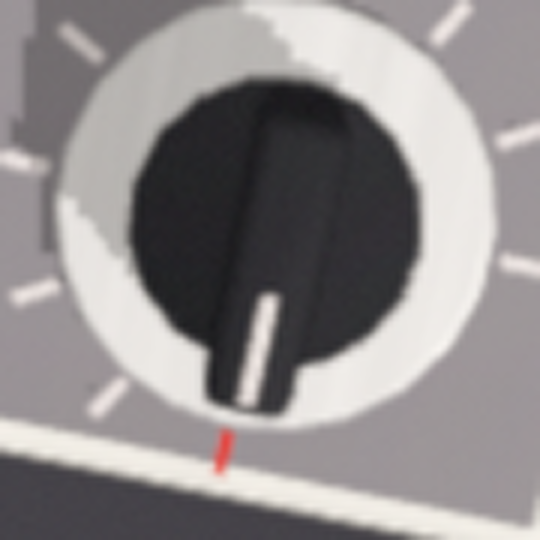

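The close-up shows the white line from (270,297) to (247,405), parallel to the red tick at (224,452) and pointing at it, so the knob is at off.

```bash
python3 -c "
from bench import manip as m
print(m.finish_job())"
```

```text
the job is handed in; nothing more can be done
None
```

The knob was turned anticlockwise to its off stop, then the blue-capped jar was set upright on the cork mat; the other items looked unmoved in the final pictures, and I handed the job in at about 34 s of the 72 s allowed.

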